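Load the jar caddy and hold it up level

TASK

Load the wooden carrying caddy: first stand the taller glass jar in its pocket marked with one stud and let go of it, then stand the shorter glass jar in the pocket marked with two studs and let go. Then take the caddy by its upright grip, lift it with both jars straight up until it is about 10 cm clear of the cooktop, and finish while still holding it there, steady and level, without setting it down. Keep the caddy and the jars upright throughout, and do not push the little bowl, the tin or the tongs out of their places.

Things in the scene. Friction and masses are not known exactly. Their poses are not given: they have to be found in the camera images.
- caddy: loose wooden carrying caddy, 0.32 kg empty: a block 90 (x) x 242 (y) x 28 (z) mm with two round pockets 66 mm wide and 20 mm deep in its top and an upright wooden grip between them. Origin: centre of the block's underside; z up, y along the block. Pocket one (one steel stud beside it) lies at y = -80 mm, pocket two (two steel studs) at y = +80 mm; the domed studs, 13 mm wide, are on the block's top between the pocket and the grip, near the -x edge
- caddy_grip (a point): centre of the grip piece on the caddy, 122 mm above the caddy's underside. The grip piece is 18 mm thick (x), 36 mm wide (y), 40 mm tall (its top 142 mm above the underside), on a stem 14 x 24 mm; pinch it from above across x. Axes as the caddy's
- pocket_one (a point): centre of the floor of the pocket with one stud, 8 mm above the caddy's underside and 20 mm below the block's top; axes as the caddy's
- pocket_two (a point): centre of the floor of the pocket with two studs, 8 mm above the caddy's underside and 20 mm below the block's top; axes as the caddy's
- tall_jar: the taller jar: its origin is at its underside, 4 mm in -y from the middle; z up
- tall_jar_mid (a point): the taller clip-lid glass jar with pebbles in it, 130 mm tall, round body 56 mm across (rim and clips wider), about 0.24 kg: the point on its middle axis, 65 mm above its underside, z up
- short_jar: the shorter jar: its origin is at its underside, 3 mm in +x from the middle; z up
- short_jar_mid (a point): the shorter clip-lid glass jar with pebbles in it, 85 mm tall, round body 60 mm across (clip wider), about 0.22 kg: the point on its middle axis, 42 mm above its underside, z up
- small_bowl: bystander: little cream bowl, 75 mm across, 28 mm tall; origin at the centre of its underside
- tin: bystander: round lidded tin, 66 mm across, 45 mm tall; origin at the centre of its underside
- tongs: bystander: bamboo tongs lying flat, 157 x 26 x 13 mm; origin at the centre of the underside, x along their length
There are look-alikes about, which are no part of the job. What is shaped like the short_jar but orange, pink or yellow is not meant.

How it is judged:
On the way, in this order (a step that is already met when the one before it is completed fails the run):
1. the taller jar stands in the pocket with one stud, let go, the shorter jar not yet in the caddy (horizontal distance between tall_jar_mid and pocket_one below 0.012 m and z of tall_jar_mid in the frame of pocket_one below 0.069 m and angle between tall_jar's own z axis and vertical below 0.12 rad and contact force between tall_jar and the fingers below 0.2 N and horizontal distance between short_jar_mid and pocket_two above 0.04 m), for 0.2 s.
2. then the shorter jar stands in the pocket with two studs, let go (horizontal distance between short_jar_mid and pocket_two below 0.012 m and z of short_jar_mid in the frame of pocket_two below 0.047 m and angle between short_jar's own z axis and vertical below 0.12 rad and contact force between short_jar and the fingers below 0.2 N and horizontal distance between tall_jar_mid and pocket_one below 0.012 m and z of tall_jar_mid in the frame of pocket_one below 0.069 m), for 0.2 s.
At the end, for the whole second after the job is handed in: The caddy is held by its grip alone, underside 65 to 160 mm above the cooktop, tilt under 0.10 rad, still (under 30 mm/s, 0.2 rad/s), the taller jar in the one-stud pocket and the shorter in the two-stud pocket (centred within 18 and 15 mm, down within 5 mm), fingers off the jars (height (world z) of caddy between 0.065 and 0.16 m and angle between caddy's own z axis and vertical below 0.1 rad and linear speed of caddy below 0.03 m/s and angular speed of caddy below 0.2 rad/s and contact force between caddy and the fingers above 3 N and contact force between caddy and small_bowl below 0.1 N and contact force between caddy and tin below 0.1 N and contact force between caddy and tongs below 0.1 N and contact force between each of tall_jar, short_jar and the fingers below 0.2 N and horizontal distance between tall_jar_mid and pocket_one below 0.018 m and z of tall_jar_mid in the frame of pocket_one below 0.07 m and horizontal distance between short_jar_mid and pocket_two below 0.015 m and z of short_jar_mid in the frame of pocket_two below 0.048 m); the arm keeps its last pose, push and grip.
It fails at once if the caddy is tipped by more than 0.35 rad (angle between caddy's own z axis and vertical above 0.35 rad).
It fails at once if a jar is tipped by more than 0.6 rad (angle between any of tall_jar, short_jar's own z axis and vertical above 0.6 rad).
It fails at once if a bystander (little bowl, tin, tongs) is moved by more than 30 mm (distance of any of small_bowl, tin, tongs from where it was at the start of the episode above 0.03 m).
It also fails if it takes over 72 s, if anything falls off the work surface, if the arm or the gripper's body presses on something with over 40 N, if the wrist force passes 120 N, or if a joint passes its speed limit or range.

ROBOT

A 6-joint arm with a two-finger parallel gripper is mounted at the origin on a cart in front of the work surface, level with it; the furniture and walls round the work are solid. World frame = base frame: x ahead of the robot, y to its left, z up, the work surface at z = 0. Lengths are in m, angles in rad, forces in N, time in s.
With the tool pointing down it reaches from about 0.375 to 0.9 m from the base axis. Payload 3.1 kg.
Tool frame: the origin (TCP) lies between the finger pads; the fingertips stand 8 mm ahead of it and the grasp point (between the pads) lies 11 mm behind it; z points along the fingers, y is the line along which they close (so a half turn about z gives the same grasp; the last joint's range is limited). The gripper opens to 87 mm and grips with 3 to 60 N. Pads are 19 mm wide; open, the fingers measure 117 mm over their backs; the gripper's body (75 mm by 190 mm) begins 51 mm behind the grasp point.
Start: joints at [0.961, 0.527, 1.433, -0, 1.181, -0.178], TCP at [0.262, 0.568, 0.231] pointing down, gripper open.
Joint ranges: [-3.08, 3.08], [-0.75, 2.2], [0.22, 2.44], [-1.43, 4.57], [0, 2.65], [-2.85, 2.85]. Speed limits (rad/s): [2.79, 2.79, 3.14, 3.14, 3.14, 3.14].

INTERFACE

Orientations are given as a unit quaternion [x, y, z, w].
In Python, from rig import robot, vision, job gives the robot as it stands.
- The arm moves only by the shell command python3 -m handwheel 'ROWS' [OPENING] [FORCE]. ROWS is JSON, a list of rows, each a list of 4 numbers: the shift along the tool's x, y, z as a fraction of full scale, then the turn about the tool's z as a fraction of full scale. A call has 1 to 20 rows; each row is the pose to reach, as a shift and turn from the pose commanded when the call began, along the tool's axes at that moment, turning the shorter way round; what a row does not reach only later rows make up. Full scale, the value 1, is 300 mm for a shift and 2 pi rad for a turn. A row lasts 1/12 s, in which the tool goes at most 41.7 mm and 7.16 degrees, less where a joint would pass 70% of its speed; a pose out of reach is approached as far as the arm can. A call with a number of a shift or a turn outside -1 to 1 is refused whole. A call with a gripper value outside its range is refused whole. OPENING is the opening in per cent of the stroke, from 0 (shut) to 100 (fully open), set as the call begins (- or left out, the last holds). The fingers move at their own pace and stop on an object; FORCE is the grip in N (left out, the last holds). Time passes only in rows, so rows that repeat a pose let the fingers close. It gives the time, the measured TCP pose, the force, the opening and the grip force at its end, in the units of the state.
- robot.get_obs(): the state, without advancing time (a new reading comes with each control period).
- vision.camera(name): name is "side" or "top"; returns a dict with "frame" (420x560x3 uint8, red, green, blue), "K" (3x3 intrinsics, pixels), "cam_to_world" (4x4, takes a point from camera to world coordinates). Camera axes: x right, y down, z forward; pixel columns grow to the right and rows downward; lengths in m; the calibration is good to about 2 mm. A picture is of the moment at which its call begins. There is no depth.
- job.hand_in(): hands the job in; it is judged then, once.
Trained networks look in the newest picture that a camera, given by its name, has taken for a name from the list of things; names that differ only in an ending like _2 or _b are one class to them, and where a whole thing is asked for, a point or a joint stands for the part that bears it (a point fixed in the world has none). Each returns a list of dicts, best first, with "conf" (0 to 1); they miss things now and then, are a little off and sometimes report something else, mostly with a low value. They report only what shows in the picture. A call takes as long as a camera call. They do not tell look-alikes from the thing itself.
- vision.look_for(camera, label): "point" ([row, column] in pixels, amid what is visible of it).
- vision.outline_of(camera, label): "mask" (420x560 bool, what is visible of it) and "point" ([row, column] in pixels, amid what is visible of it).
The state is a dict: "time": time; "q": joint angles; "joint_velocities": joint speeds; "joint_torque": joint torques, N m; "position": TCP position; "tool_rot": TCP orientation; "ft_force": force on the tool from outside, world axes, zero at the start; "moment": the same for the moment, N m; "grip_width": finger opening in m; "grip_force": force on a finger pad.
Only numpy, scipy, OpenCV 4.12 (cv2) and the standard library are available. Lean on these libraries where they do the work, as an engineer would, in place of code of your own. Each camera call takes 0.05 s, during which the arm holds its last target. There are 200 camera calls.

## Working session

There is one attempt and no reset: what is moved stays moved. The work goes in short steps, Python scripts to look and compute and a shell command to move; the robot and the scene stay as the last step left them, time stands still between calls to the robot, and variables do not carry over. Pictures are saved under pics/ and viewed, at most 10 in all, crops included, and the job is handed in when it is done.

```bash
mkdir -p pics; cat > h.py <<'E'
import numpy as np, cv2
from rig import robot, vision, job
def ray(c,p):
    K=np.array(c["K"]);T=np.array(c["cam_to_world"])
    d=T[:3,:3]@np.linalg.inv(K)@np.array([p[1],p[0],1.]);return T[:3,3],d/np.linalg.norm(d)
def at_z(c,p,z):
    o,d=ray(c,p);return o+d*(z-o[2])/d[2]
def proj(c,X):
    T=np.linalg.inv(np.array(c["cam_to_world"]));X=np.atleast_2d(X)
    p=(T[:3,:3]@X.T+T[:3,3:]);q=np.array(c["K"])@p;return (q[:2]/q[2]).T  # col,row
def save(c,n): cv2.imwrite("pics/"+n,c["frame"][:,:,::-1])
E
python3 - <<'E'
from h import *
np.set_printoptions(precision=3,suppress=True)
o=robot.get_obs();print(o)
C={n:vision.camera(n) for n in("side","top")}
im=[]
for n,c in C.items():
    save(c,n+"0.png");print(n,np.array(c["cam_to_world"])[:3],np.array(c["K"])[:2])
    for l in("caddy","caddy_grip","pocket_one","pocket_two","tall_jar","short_jar","small_bowl","tin","tongs"):
        print(n,l,[(np.round(r["point"]).tolist(),round(r["conf"],2),at_z(c,r["point"],0).round(3).tolist()) for r in vision.look_for(n,l)[:4]])
E
```

```text
{'time': 0.0, 'q': array([ 0.96 ,  0.528,  1.434, -0.   ,  1.181, -0.178]), 'joint_velocities': array([-0.001, -0.001, -0.002,  0.   , -0.002,  0.001]), 'joint_torque': array([ -0.001, -44.004, -17.66 ,   0.063,   0.058,  -0.   ]), 'position': array([0.261, 0.567, 0.23 ]), 'tool_rot': array([ 0.214,  0.977, -0.001, -0.   ]), 'ft_force': array([ 0.59 , -0.187,  1.008]), 'moment': array([0.068, 0.001, 0.028]), 'grip_force': 0.0, 'grip_width': 0.08717403346190278}
side [[-0.134 -0.758  0.638 -0.033]
 [-0.991  0.093 -0.099  0.111]
 [ 0.016 -0.645 -0.764  0.837]] [[386.9     0.    279.951]
 [  0.    386.9   212.452]]
side caddy [([256.0, 374.0], 0.92, [0.488, -0.221, -0.0])]
side caddy_grip [([256.0, 375.0], 0.6, [0.488, -0.223, 0.0])]
side pocket_one [([254.0, 370.0], 0.68, [0.498, -0.211, 0.0]), ([180.0, 246.0], 0.39, [0.807, 0.086, 0.0])]
side pocket_two [([257.0, 368.0], 0.78, [0.488, -0.205, 0.0]), ([213.0, 260.0], 0.38, [0.671, 0.059, -0.0])]
side tall_jar [([267.0, 181.0], 0.63, [0.517, 0.274, 0.0]), ([257.0, 375.0], 0.38, [0.485, -0.221, 0.0])]
side short_jar [([215.0, 262.0], 0.8
[... 498 characters left out ...]
([235.0, 350.0], 0.97, [0.479, -0.223, 0.0])]
top caddy_grip [([237.0, 351.0], 0.85, [0.475, -0.224, 0.0])]
top pocket_one [([238.0, 351.0], 0.63, [0.471, -0.225, 0.0])]
top pocket_two []
top tall_jar [([240.0, 170.0], 0.87, [0.466, 0.28, 0.0]), ([131.0, 246.0], 0.4, [0.773, 0.071, 0.0])]
top short_jar [([139.0, 204.0], 0.98, [0.751, 0.19, 0.0]), ([162.0, 288.0], 0.76, [0.684, -0.047, 0.0]), ([182.0, 208.0], 0.74, [0.628, 0.176, 0.0]), ([181.0, 253.0], 0.72, [0.632, 0.051, 0.0])]
top small_bowl []
top tin [([130.0, 246.0], 0.6, [0.776, 0.07, 0.0]), ([244.0, 174.0], 0.58, [0.454, 0.268, 0.0])]
top tongs [([239.0, 350.0], 0.72, [0.468, -0.221, 0.0]), ([167.0, 138.0], 0.66, [0.67, 0.371, 0.0])]
```

View pics/side0.png

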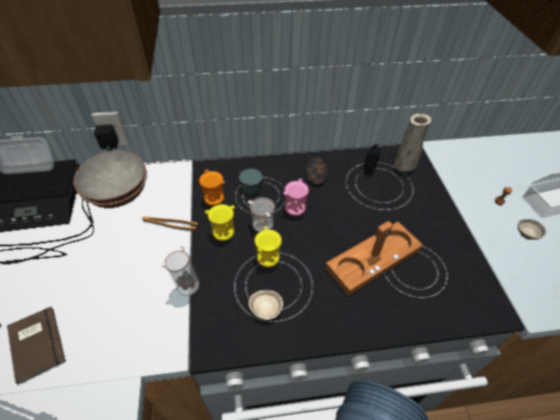

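View pics/top0.png

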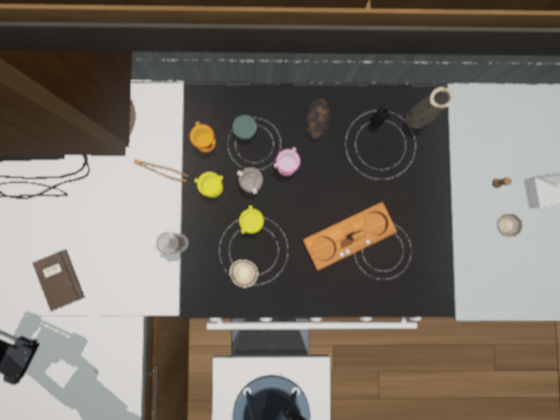

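The side picture shows the clear tall jar at (267,181), the clear short jar at (215,262) among the coloured look-alikes, the bowl at (306,266) and the caddy at (256,374). In the top picture the tall jar is at (243,170), the short jar at (180,251), and the caddy's two studs sit near (252,345), by its left pocket. I'll zoom in on these.

```bash
python3 - <<'E'
import cv2,numpy as np
t=cv2.imread("pics/top0.png");s=cv2.imread("pics/side0.png")
f=lambda im,r,c,w: cv2.resize(im[r:r+w*3//4,c:c+w],(400,300),interpolation=cv2.INTER_CUBIC)
cv2.imwrite("pics/crop0.png",np.vstack([np.hstack([f(t,193,298,112),f(t,140,196,112)]),np.hstack([f(s,218,320,112),f(s,240,140,80)])]))
E
```

```text
(no output)
```

View pics/crop0.png

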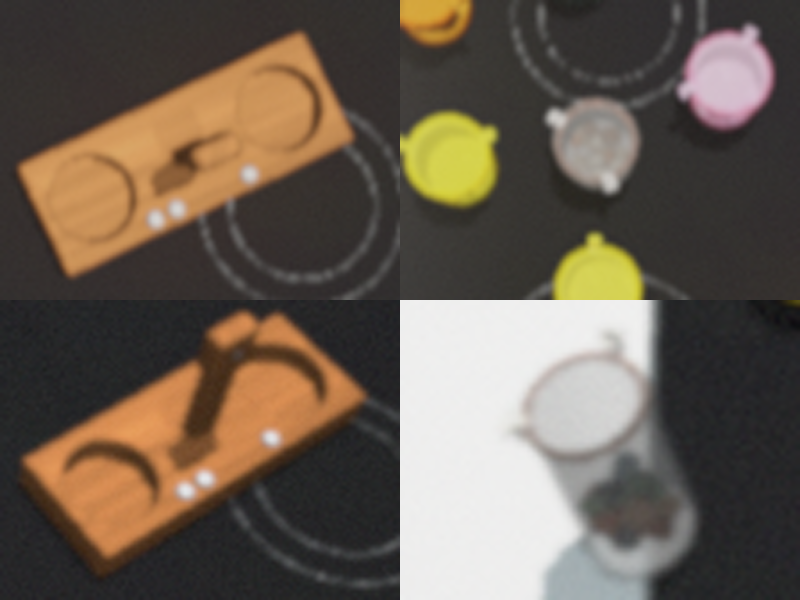

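```bash
cat >> h.py <<'E'
from scipy.optimize import minimize
def cyl(x,y,z0,z1,r0,r1):
    a=np.linspace(0,2*np.pi,24,endpoint=False);u=np.c_[np.cos(a),np.sin(a)]
    return np.r_[np.c_[u*r0+[x,y],0*a+z0],np.c_[u*r1+[x,y],0*a+z1]]
def box(cx,cy,yaw,lo,hi):
    P=np.array([[i,j,k] for i in(lo[0],hi[0]) for j in(lo[1],hi[1]) for k in(lo[2],hi[2])]);c,s=np.cos(yaw),np.sin(yaw)
    return P@np.array([[c,-s,0],[s,c,0],[0,0,1]]).T+[cx,cy,0]
def sil(c,parts):
    m=np.zeros((420*4,560*4),np.uint8)
    for P in parts: cv2.fillConvexPoly(m,cv2.convexHull(np.round(proj(c,P)*4+1.5).astype(np.int32)),1)
    return cv2.resize(m.astype(np.float32),(560,420),interpolation=cv2.INTER_AREA)
def fit(views,model,x0,step):
    def cost(x): 
        return sum(np.abs(sil(c,model(x))-m).sum()/m.sum() for c,m in views)
    S=np.vstack([x0]+[np.array(x0)+np.eye(len(x0))[i]*step[i] for i in range(len(x0))])
    r=minimize(cost,x0,method="Nelder-Mead",options=dict(initial_simplex=S,xatol=1e-4,fatol=1e-4));return r.x,r.fun/len(views)
def caddy_model(x,z=0): return [box(*x,(-.045,-.121,z),(.045,.121,z+.028)),box(*x,(-.009,-.018,z+.102),(.009,.018,z+.142)),box(*x,(-.007,-.012,z+.028),(.007,.012,z+.11))]
def mask_near(n,l,p):
    r=[q for q in vision.outline_of(n,l) if np.hypot(*(np.array(q["point"])-p))<14];return r[0]["mask"].astype(np.float32) if r else None
def plan(xyz,yaw=None):
    """shift fractions & turn fraction to put TCP at xyz, closing line (tool y) at world yaw mod pi"""
    from scipy.spatial.transform import Rotation as R
    o=robot.get_obs();r=R.from_quat(o["tool_rot"]);M=r.as_matrix()
    d=M.T@(np.array(xyz)-o["position"])/.3;cur=np.arctan2(M[1,1],M[0,1]);t=0
    if yaw is not None: t=-((yaw-cur+np.pi/2)%np.pi-np.pi/2)  # tool z down
    print("at",o["position"].round(4),"yaw",round(cur,3),"q6",round(o["q"][5],2),"w",round(o["grip_width"],4),"-> shift",d.round(3),"turn",round(t/2/np.pi,4),"rows",int(np.ceil(max(np.linalg.norm(d)*300/41.7,abs(np.degrees(t))/7.16))))
E
python3 - <<'E'
from h import *
C={n:vision.camera(n) for n in("side","top")}
def go(l,pts,model,x0,step):
    M={n:mask_near(n,l,p) for n,p in pts.items()};v=[(C[n],m) for n,m in M.items() if m is not None]
    print(l,list(n for n in M if M[n] is not None))
    for w in [v]+[[q] for q in v]:
        x,f=fit(w,model,x0,step);print("  ",x.round(4),round(f,3))
go("caddy",dict(side=(256,374),top=(235,350)),caddy_model,[.479,-.223,-1.15+np.pi-.0],[.01,.01,.1])
go("tall_jar",dict(side=(270,182),top=(241,170)),lambda x:[cyl(*x,0,.115,.028,.028),cyl(*x,.115,.13,.031,.031)],[.46,.27],[.01,.01])
go("short_jar",dict(side=(215,262),top=(181,252)),lambda x:[cyl(*x,0,.085,.03,.03)],[.63,.05],[.01,.01])
E
```

```text
caddy ['side', 'top']
   [ 0.4792 -0.215   3.5781] 0.037
   [ 0.4792 -0.2132  3.5829] 0.03
   [ 0.4785 -0.2156  3.5795] 0.033
tall_jar ['side', 'top']
   [0.4607 0.2595] 0.144
   [0.4592 0.2601] 0.153
   [0.4607 0.2568] 0.103
short_jar ['side', 'top']
   [0.6276 0.0566] 0.112
   [0.6282 0.0572] 0.152
   [0.6277 0.0563] 0.068
```

```bash
python3 - <<'E'
from h import *
c=vision.camera("side")
ctr=at_z(c,(261,177.6),.13)
for p in((248,182.4),(266,163.4)):
    d=at_z(c,p,.125)-ctr;print(ctr.round(3),d.round(3),np.degrees(np.arctan2(d[1],d[0])))
t=cv2.imread("pics/top0.png")
cv2.imwrite("pics/crop1.png",cv2.resize(t[215:265,140:207],(536,400),interpolation=cv2.INTER_CUBIC))
plan([.4605,.2585,.2],0)
E
```

```text
[0.448 0.256 0.13 ] [ 0.037 -0.008 -0.005] -12.804501761979695
[0.448 0.256 0.13 ] [-0.006  0.031 -0.005] 100.47743986121641
at [0.2615 0.5676 0.2305] yaw 1.139 q6 -0.18 w 0.0873 -> shift [-1.034 -0.658  0.102] turn 0.1813 rows 10
```

View pics/crop1.png

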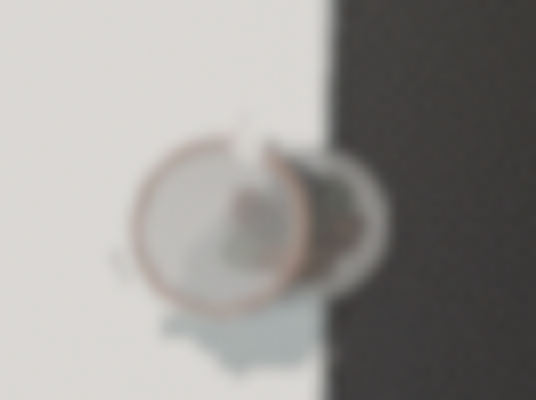

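The top close-up shows the tall jar's rim centred near crop (222,228), with clips at the top (245,135) and left (120,260). They lie at about -13° and 102° in the world, so I'll close the fingers along about 44°.

```bash
python3 - <<'E'
from h import *
c=vision.camera("top");vision.camera("side")
print(at_z(c,(215+228/8-.5,140+222/8-.5),.13), at_z(c,(215+225/8-.5,140+390/8-.5),.01))
plan([.459,.2585,.2],.777)
E
```

```text
[0.45814459 0.25592574 0.13      ] [0.4581227  0.22659224 0.01      ]
at [0.2615 0.5676 0.2305] yaw 1.139 q6 -0.18 w 0.0872 -> shift [-1.029 -0.66   0.102] turn 0.0576 rows 9
```

```bash
python3 -m handwheel '[[-0.1,-0.06,0,0.01],[-0.2,-0.13,0,0.02],[-0.32,-0.2,0,0.035],[-0.44,-0.28,0,0.05],[-0.56,-0.36,0,0.0576],[-0.68,-0.44,0,0.0576],[-0.8,-0.51,0,0.0576],[-0.9,-0.58,0,0.0576],[-0.98,-0.64,0,0.0576],[-1,-0.66,0.06,0.0576],[-1,-0.66,0.06,0.0576],[-1,-0.66,0.06,0.0576],[-1,-0.66,0.06,0.0576]]' 100 30
python3 - <<'E'
from h import *
plan([.459,.256,.2],.777)
E
```

```text
time: 2.63
position: [0.4507, 0.263, 0.2128]
tool_rot: [0.386, 0.922, 0.0, -0.0]
ft_force: [1.3, 0.0, -0.0]
grip_width: 0.0869
grip_force: 0.0
at [0.4507 0.263  0.2128] yaw 0.778 q6 -0.46 w 0.0869 -> shift [-0.036  0.003  0.043] turn 0.0001 rows 1
```

```bash
python3 -m handwheel '[[-0.036,0.003,0.02,0],[-0.036,0.003,0.1,0],[-0.036,0.003,0.18,0],[-0.036,0.003,0.25,0],[-0.036,0.003,0.31,0],[-0.036,0.003,0.36,0],[-0.036,0.003,0.4,0],[-0.036,0.003,0.436,0],[-0.036,0.003,0.436,0],[-0.036,0.003,0.436,0]]'
python3 - <<'E'
from h import *
c=vision.camera("side");t=vision.camera("top")
a=cv2.resize(c["frame"][205:305,130:230],(400,400),interpolation=cv2.INTER_CUBIC);b=cv2.resize(t["frame"][190:290,120:220],(400,400),interpolation=cv2.INTER_CUBIC)
cv2.imwrite("pics/grasp1.png",np.hstack([a,b])[:,:,::-1]);plan([.459,.256,.082],.777)
E
```

```text
time: 3.47
position: [0.4593, 0.2556, 0.0815]
tool_rot: [0.386, 0.922, -0.0, -0.0]
ft_force: [-0.2, -0.1, 0.6]
grip_width: 0.087
grip_force: 0.0
at [0.46   0.2556 0.0824] yaw 0.778 q6 -0.48 w 0.0871 -> shift [ 0.003 -0.001  0.001] turn 0.0001 rows 1
```

View pics/grasp1.png

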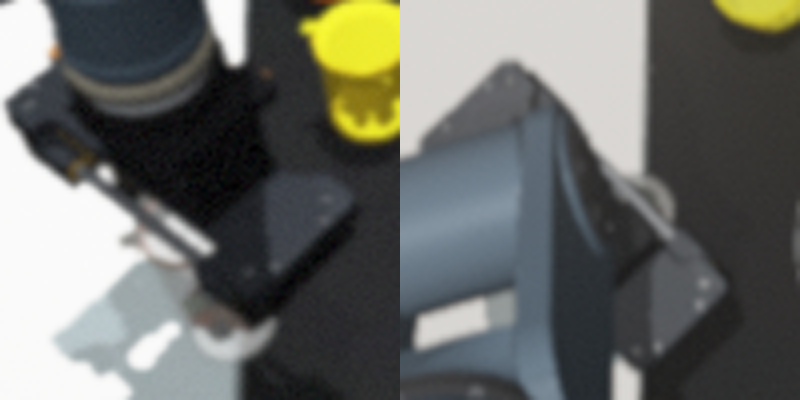

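The jar stands between the open fingers under the gripper body, with its base visible near crop (235,330) in the side view. I'll close now and lift a little.

```bash
python3 -m handwheel '[[0,0,0,0],[0,0,0,0],[0,0,0,0],[0,0,0,0],[0,0,0,0],[0,0,0,0],[0,0,0,0],[0,0,0,0],[0,0,0,0],[0,0,0,0]]' 0 30
python3 -m handwheel '[[0,0,-0.03,0],[0,0,-0.08,0],[0,0,-0.15,0],[0,0,-0.22,0],[0,0,-0.29,0],[0,0,-0.33,0],[0,0,-0.35,0],[0,0,-0.35,0]]'
python3 - <<'E'
from h import *
plan([.5128,-.2875,.19],.437)
E
```

```text
time: 4.4
position: [0.4599, 0.2553, 0.082]
tool_rot: [0.387, 0.922, 0.0, 0.001]
ft_force: [1.9, 0.7, 3.8]
grip_width: 0.0552
grip_force: 30.0
time: 5.07
position: [0.4592, 0.2552, 0.1878]
tool_rot: [0.386, 0.922, 0.0, 0.0]
ft_force: [0.1, 0.2, -2.6]
grip_width: 0.0555
grip_force: 30.0
at [0.4592 0.2552 0.1878] yaw 0.777 q6 -0.48 w 0.0555 -> shift [-1.415 -1.141 -0.008] turn 0.0542 rows 14
```

```bash
python3 -m handwheel '[[0,0,-0.05,0],[-0.02,-0.015,-0.12,0],[-0.06,-0.05,-0.19,0],[-0.12,-0.1,-0.25,0],[-0.19,-0.155,-0.27,0.005],[-0.265,-0.215,-0.27,0.01],[-0.34,-0.275,-0.27,0.015],[-0.42,-0.34,-0.27,0.02],[-0.5,-0.405,-0.27,0.025],[-0.58,-0.47,-0.27,0.03],[-0.66,-0.53,-0.27,0.035],[-0.74,-0.6,-0.27,0.04],[-0.82,-0.66,-0.27,0.045],[-0.88,-0.71,-0.27,0.05],[-0.92,-0.745,-0.27,0.0542],[-0.94,-0.76,-0.27,0.0542],[-0.95,-0.766,-0.27,0.0542],[-0.95,-0.766,-0.27,0.0542]]'
python3 - <<'E'
from h import *
plan([.5128,-.2875,.267],.437)
E
```

```text
time: 6.57
position: [0.4948, -0.109, 0.2668]
tool_rot: [0.537, 0.843, 0.0, -0.001]
ft_force: [-0.3, 0.1, -3.3]
grip_width: 0.055
grip_force: 30.0
at [ 0.4948 -0.109   0.2668] yaw 0.436 q6 -0.87 w 0.055 -> shift [-0.565 -0.197 -0.002] turn -0.0001 rows 5
```

```bash
python3 -m handwheel '[[-0.04,-0.014,0,0],[-0.1,-0.035,0,0],[-0.17,-0.06,0,0],[-0.25,-0.087,0,0],[-0.33,-0.115,0,0],[-0.41,-0.143,0,0],[-0.48,-0.167,0,0],[-0.53,-0.185,0,0],[-0.555,-0.194,0,0],[-0.565,-0.197,0,0],[-0.565,-0.197,0,0],[-0.565,-0.197,0,0]]'
python3 - <<'E'
from h import *
np.set_printoptions(suppress=True)
plan([.5128,-.2875,.267],.437)
C={n:vision.camera(n) for n in("side","top")}
o=robot.get_obs();z=o["position"][2]-.082
for n in C:
    r=vision.outline_of(n,"tall_jar");k=vision.outline_of(n,"caddy")
    print(n,[(np.round(q["point"]).tolist(),round(q["conf"],2)) for q in r],[(np.round(q["point"]).tolist(),round(q["conf"],2)) for q in k], proj(C[n],[[.5128,-.2875,z],[.5128,-.2875,z+.065]]).round(1).tolist())
c=C["side"];k=vision.outline_of("side","caddy")
if k: print(fit([(c,k[0]["mask"].astype(np.float32))],caddy_model,[.479,-.215,.437],[.004,.004,.03]))
a=cv2.resize(c["frame"][130:290,290:450],(600,600),interpolation=cv2.INTER_CUBIC)
for P in (cyl(.5128,-.2875,z,z,.028,.028)[:24],cyl(.5128,-.2875,z+.13,z+.13,.03,.03)[:24],cyl(.5128,-.2875,.028,.028,.033,.033)[:24]):
    q=((proj(c,P)-[290,130]+.5)*3.75).astype(np.int32);cv2.polylines(a,[q],True,(0,255,0),1)
cv2.imwrite("pics/over1.png",a[:,:,::-1])
E
```

```text
time: 7.57
position: [0.5132, -0.2864, 0.2676]
tool_rot: [0.537, 0.844, 0.0, -0.001]
ft_force: [-0.8, -0.3, -4.5]
grip_width: 0.0552
grip_force: 30.0
at [ 0.5132 -0.2864  0.2676] yaw 0.437 q6 -1.14 w 0.0552 -> shift [-0.003 -0.003  0.002] turn 0.0001 rows 1
side [([182.0, 422.0], 0.67)] [([258.0, 372.0], 0.8)] [[415.9, 199.0], [424.5, 178.8]]
top [([220.0, 394.0], 0.54)] [([234.0, 347.0], 0.64)] [[392.4, 220.1], [400.9, 218.8]]
(array([ 0.47946171, -0.213622  ,  0.44423615]), np.float64(0.027857759967446327))
```

View pics/over1.png

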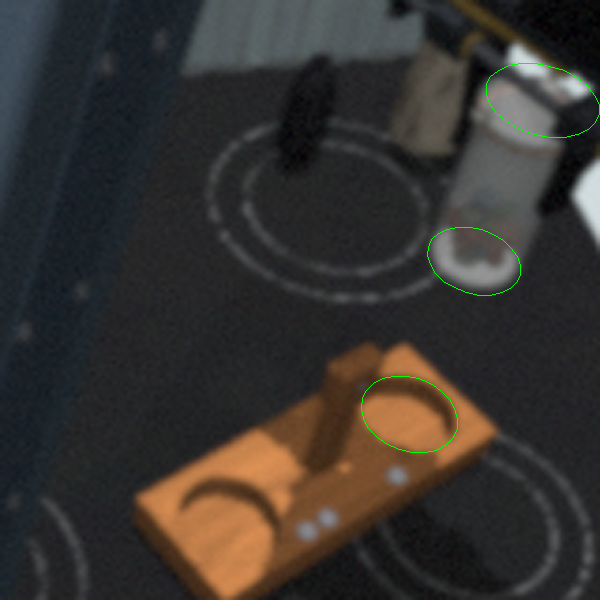

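```bash
python3 -m handwheel '[[-0.002,-0.002,0.03,0],[-0.002,-0.002,0.09,0],[-0.002,-0.002,0.17,0],[-0.002,-0.002,0.25,0],[-0.002,-0.002,0.33,0],[-0.002,-0.002,0.4,0],[-0.002,-0.002,0.44,0],[-0.002,-0.002,0.47,0],[-0.002,-0.002,0.49,0],[-0.002,-0.002,0.505,0],[-0.002,-0.002,0.505,0],[-0.002,-0.002,0.505,0]]'
python3 - <<'E'
from h import *
plan([.5128,-.287,.091],.437)
c=vision.camera("side");o=robot.get_obs();z=o["position"][2]-.082;x,y=o["position"][:2];print(o["ft_force"])
a=cv2.resize(c["frame"][170:290,320:480],(800,600),interpolation=cv2.INTER_CUBIC)
for P in (cyl(x,y,z,z,.028,.028)[:24],cyl(.5128,-.2875,.028,.028,.033,.033)[:24]):
    q=((proj(c,P)-[320,170]+.5)*5).astype(np.int32);cv2.polylines(a,[q],True,(0,255,0),1)
cv2.imwrite("pics/over2.png",a[:,:,::-1])
E
```

```text
time: 8.92
position: [0.5135, -0.2888, 0.1167]
tool_rot: [0.537, 0.843, -0.0, 0.001]
ft_force: [0.3, -0.1, -2.6]
grip_width: 0.0554
grip_force: 30.0
at [ 0.5135 -0.2888  0.1167] yaw 0.437 q6 -1.14 w 0.0554 -> shift [0.007 0.    0.086] turn -0.0001 rows 1
[ 0.7045804  -0.61096204 -3.29727141]
```

View pics/over2.png

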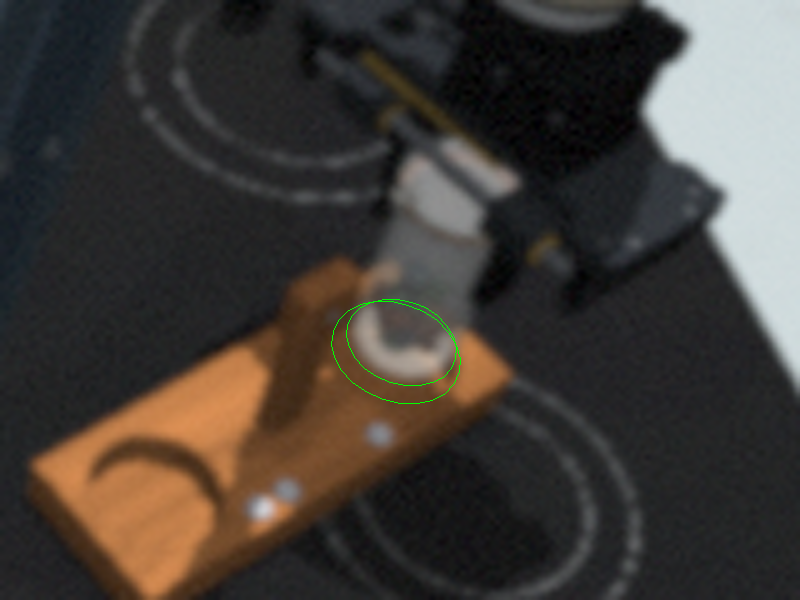

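The jar hangs over pocket one, with its base at (405,342). That is about 1–2 mm to the -y side, so I'll nudge it back and lower.

```bash
python3 -m handwheel '[[0.005,0,0.015,0],[0.005,0,0.03,0],[0.005,0,0.045,0],[0.005,0,0.058,0],[0.005,0,0.07,0],[0.005,0,0.078,0],[0.005,0,0.084,0],[0.005,0,0.084,0],[0.005,0,0.084,0]]'
```

```text
time: 9.72
position: [0.5125, -0.2872, 0.091]
tool_rot: [0.537, 0.843, -0.0, -0.0]
ft_force: [1.0, -0.2, -2.7]
grip_width: 0.0553
grip_force: 30.0
```

```bash
python3 -m handwheel '[[0,0,0.002,0],[0,0,0.004,0],[0,0,0.004,0],[0,0,0.004,0]]'
```

```text
time: 10.05
position: [0.5128, -0.2874, 0.0902]
tool_rot: [0.537, 0.843, -0.0, 0.0]
ft_force: [-0.4, 0.2, -0.1]
grip_width: 0.0556
grip_force: 30.0
```

```bash
python3 -m handwheel '[[0,0,0,0],[0,0,0,0],[0,0,0,0],[0,0,0,0],[0,0,0,0],[0,0,0,0],[0,0,0,0],[0,0,0,0]]' 100
python3 -m handwheel '[[0,0,-0.02,0],[0,0,-0.06,0],[0,0,-0.12,0],[0,0,-0.2,0],[0,0,-0.3,0],[0,0,-0.4,0],[0,0,-0.48,0],[0,0,-0.5,0],[0,0,-0.5,0]]'
python3 - <<'E'
from h import *
plan([.6277,.0563,.2],2.53);plan([.6277,.0563,.2],2.53-np.pi)
C={n:vision.camera(n) for n in("side","top")}
M={n:mask_near(n,"short_jar",p) for n,p in dict(side=(215,262),top=(181,252)).items()}
for n in M:
    if M[n] is not None: print(n,fit([(C[n],M[n])],lambda x:[cyl(*x,0,.085,.03,.03)],[.63,.05],[.01,.01]))
for n in C: print(n,[(q["point"],q["conf"]) for q in vision.look_for(n,"tall_jar")],proj(C[n],[.5128,-.2875,.073]))
E
```

```text
time: 10.72
position: [0.5125, -0.2872, 0.0899]
tool_rot: [0.537, 0.843, 0.0, -0.0]
ft_force: [0.9, 0.8, -0.8]
grip_width: 0.0867
grip_force: 0.0
time: 11.47
position: [0.5137, -0.2881, 0.2432]
tool_rot: [0.537, 0.843, -0.0, 0.003]
ft_force: [-0.9, -0.3, -0.6]
grip_width: 0.0872
grip_force: 0.0
at [ 0.5137 -0.2881  0.2432] yaw 0.437 q6 -1.14 w 0.0872 -> shift [0.881 0.829 0.141] turn 0.1668 rows 9
at [ 0.5137 -0.2881  0.2432] yaw 0.437 q6 -1.14 w 0.0872 -> shift [0.881 0.829 0.141] turn 0.1668 rows 9
top (array([0.62753289, 0.05479358]), np.float64(0.060272276401519775))
side [([258.0, 370.4], 0.42)] [[403.16019425 229.198948  ]]
top [([224.6, 383.1], 0.65), ([241.0, 343.9], 0.21)] [[379.97106628 221.9858857 ]]
```

```bash
python3 -m handwheel '[[0.05,0.047,0,0.01],[0.13,0.122,0,0.025],[0.22,0.207,0,0.042],[0.31,0.292,0,0.06],[0.4,0.376,0,0.078],[0.49,0.461,0,0.096],[0.58,0.546,0,0.114],[0.67,0.63,0,0.132],[0.76,0.715,0,0.15],[0.83,0.781,0,0.1668],[0.87,0.819,0.05,0.1668],[0.881,0.829,0.1,0.1668],[0.881,0.829,0.12,0.1668],[0.881,0.829,0.12,0.1668]]'
python3 - <<'E'
from h import *
plan([.6275,.0557,.039],2.53)
C={n:vision.camera(n) for n in("side","top")}
for n in C: print(n,[(q["point"],q["conf"]) for q in vision.look_for(n,"tall_jar")],proj(C[n],[.5128,-.2875,.073]))
M=vision.outline_of("top","tall_jar")
m=[q for q in M if abs(q["point"][1]-384)<20]
if m: print(fit([(C["top"],m[0]["mask"].astype(np.float32))],lambda x:[cyl(*x,.02,.123,.028,.028),cyl(*x,.123,.138,.031,.031)],[.5128,-.2875],[.01,.01]))
a=C["side"]["frame"][160:310,200:420];cv2.imwrite("pics/s3.png",cv2.resize(a,(800,545),interpolation=cv2.INTER_CUBIC)[:,:,::-1])
E
```

```text
time: 12.93
position: [0.6243, 0.0578, 0.2008]
tool_rot: [0.887, 0.462, -0.003, -0.002]
ft_force: [-0.5, 0.4, -1.5]
grip_width: 0.0866
grip_force: 0.0
at [0.6243 0.0578 0.2008] yaw -0.611 q6 0.53 w 0.0866 -> shift [0.002 0.016 0.539] turn 0.0002 rows 4
side [([229.1, 403.5], 0.92)] [[403.16019425 229.198948  ]]
top [([223.1, 384.2], 0.71)] [[379.97106628 221.9858857 ]]
(array([ 0.51128617, -0.28658571]), np.float64(0.09365355223417282))
```

View pics/s3.png

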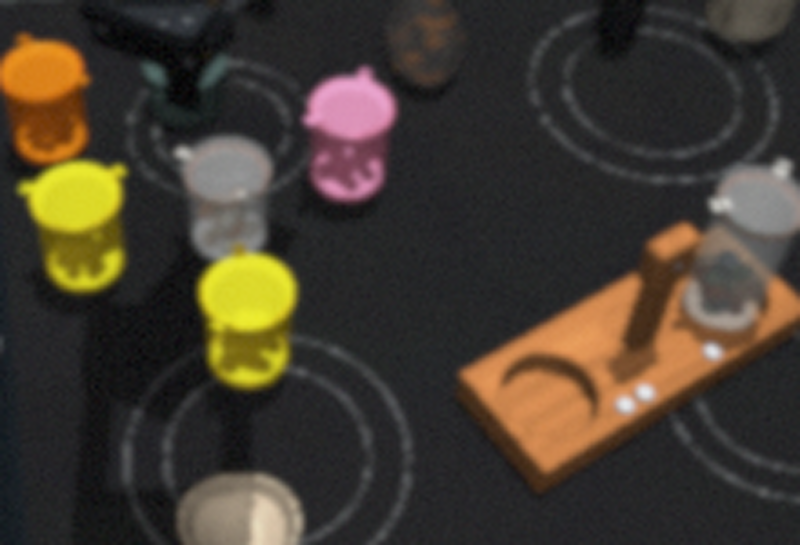

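The picture shows the tall jar upright in pocket one at (725,270). The short clear jar stands free at (228,200), and the gripper is above it.

```bash
python3 -m handwheel '[[0.002,0.01,0.05,0],[0.002,0.01,0.12,0],[0.002,0.01,0.2,0],[0.002,0.01,0.27,0],[0.002,0.01,0.33,0],[0.002,0.01,0.39,0],[0.002,0.01,0.45,0],[0.002,0.01,0.5,0],[0.002,0.01,0.53,0],[0.002,0.01,0.538,0],[0.002,0.01,0.538,0],[0.002,0.01,0.538,0]]'
python3 - <<'E'
from h import *
plan([.6275,.0557,.039],2.53);print(robot.get_obs()["ft_force"])
E
```

```text
time: 14.18
position: [0.6298, 0.056, 0.0434]
tool_rot: [0.887, 0.461, 0.001, 0.0]
ft_force: [0.2, -0.7, 0.8]
grip_width: 0.0868
grip_force: 0.0
at [0.6298 0.056  0.0434] yaw -0.612 q6 0.52 w 0.0868 -> shift [-0.005 -0.006  0.015] turn -0.0 rows 1
[ 0.16046468 -0.70582061  0.77616774]
```

```bash
python3 -m handwheel '[[-0.003,-0.003,0.005,0],[-0.003,-0.003,0.005,0],[-0.003,-0.003,0.005,0]]'
python3 -m handwheel '[[0,0,0,0],[0,0,0,0],[0,0,0,0],[0,0,0,0],[0,0,0,0],[0,0,0,0],[0,0,0,0],[0,0,0,0]]' 0 30
python3 -m handwheel '[[0,0,0,0],[0,0,-0.02,0],[0,0,-0.06,0],[0,0,-0.14,0],[0,0,-0.24,0],[0,0,-0.34,0],[0,0,-0.44,0],[0,0,-0.52,0],[0,0,-0.57,0],[0,0,-0.57,0],[0,0,-0.57,0]]'
python3 - <<'E'
from h import *
plan([.4452,-.1425,.21],.437)
E
```

```text
time: 14.43
position: [0.628, 0.056, 0.0417]
tool_rot: [0.887, 0.461, 0.0, 0.0]
ft_force: [-0.6, -0.2, 0.1]
grip_width: 0.0872
grip_force: 0.0
time: 15.1
position: [0.6277, 0.0561, 0.0409]
tool_rot: [0.887, 0.461, -0.0, -0.0]
ft_force: [-1.0, -0.3, -0.2]
grip_width: 0.0593
grip_force: 30.0
time: 16.02
position: [0.6279, 0.056, 0.2133]
tool_rot: [0.887, 0.462, 0.001, 0.001]
ft_force: [-1.8, 1.5, -2.4]
grip_width: 0.0587
grip_force: 30.0
at [0.6279 0.056  0.2133] yaw -0.611 q6 0.52 w 0.0587 -> shift [-0.892 -0.119  0.01 ] turn -0.1669 rows 9
```

```bash
python3 -m handwheel '[[-0.03,-0.004,0,0],[-0.09,-0.012,0,-0.015],[-0.17,-0.023,0,-0.033],[-0.26,-0.035,0,-0.05],[-0.35,-0.047,0,-0.067],[-0.44,-0.059,0,-0.084],[-0.53,-0.071,0,-0.1],[-0.62,-0.083,0,-0.117],[-0.7,-0.093,0,-0.134],[-0.77,-0.103,0,-0.15],[-0.83,-0.111,0,-0.1669],[-0.87,-0.116,0,-0.1669],[-0.888,-0.119,0,-0.1669],[-0.892,-0.119,0,-0.1669],[-0.892,-0.119,0,-0.1669],[-0.892,-0.119,0,-0.1669]]'
python3 - <<'E'
from h import *
c=vision.camera("side");t=vision.camera("top")
for n,C in (("side",c),("top",t)):
    k=vision.outline_of(n,"caddy")
    for q in k[:1]:
        m=q["mask"].astype(np.float32);print(n,fit([(C,m)],caddy_model,[.479,-.215,.437],[.004,.004,.03]))
o=robot.get_obs();x,y=o["position"][:2];z=o["position"][2]-.041;print(z)
plan([.4452,-.1425,.049],.437)
k=[q for q in vision.outline_of("side","short_jar")]
print([(q["point"],q["conf"]) for q in k],proj(c,[x,y,z+.042]))
# corners (block top) edge-based check picture
a=cv2.resize(c["frame"][170:320,280:480],(800,600),interpolation=cv2.INTER_CUBIC)
K=box(.479,-.2145,.437,(-.045,-.121,.028),(.045,.121,.0281))[[0,2,6,4]]
for P in (cyl(x,y,z,z,.03,.03)[:24],cyl(.4452,-.1425,.028,.028,.033,.033)[:24],K):
    q=((proj(c,P)-[280,170]+.5)*4).astype(np.int32);cv2.polylines(a,[q],True,(0,255,0),1)
cv2.imwrite("pics/over3.png",a[:,:,::-1])
E
```

```text
time: 17.35
position: [0.4449, -0.1421, 0.2115]
tool_rot: [0.537, 0.844, 0.0, -0.0]
ft_force: [0.5, -1.2, -1.5]
grip_width: 0.0588
grip_force: 30.0
side (array([ 0.47917052, -0.21189459,  0.44202053]), np.float64(0.2705981433391571))
top (array([ 0.48649589, -0.21137372,  0.3937654 ]), np.float64(3.503676414489746))
0.17086368274655026
at [ 0.4452 -0.1421  0.2119] yaw 0.438 q6 -0.99 w 0.0591 -> shift [-0.001 -0.001  0.543] turn 0.0002 rows 4
[([199.3, 297.2], 0.96), ([224.2, 362.6], 0.9), ([259.9, 366.0], 0.66), ([249.5, 277.8], 0.56)] [[364.56838369 220.38072725]]
```

View pics/over3.png

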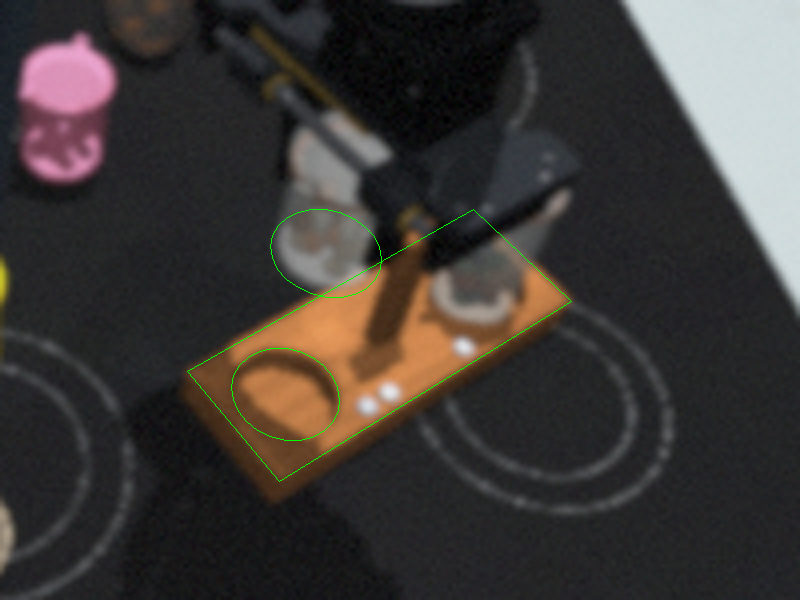

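The drawn block and pocket outlines match the caddy. The jar's base is at (322,252), on its expected ellipse and right above pocket two, so I'll lower it.

```bash
python3 -m handwheel '[[0,0,0.04,0],[0,0,0.11,0],[0,0,0.19,0],[0,0,0.27,0],[0,0,0.34,0],[0,0,0.4,0],[0,0,0.44,0],[0,0,0.46,0],[0,0,0.475,0],[0,0,0.485,0],[0,0,0.495,0],[0,0,0.505,0],[0,0,0.505,0]]'
```

```text
time: 18.68
position: [0.445, -0.1427, 0.0605]
tool_rot: [0.537, 0.844, 0.0, 0.0]
ft_force: [-0.5, -0.4, -1.3]
grip_width: 0.0588
grip_force: 30.0
```

```bash
python3 -m handwheel '[[0,0,0.01,0],[0,0,0.02,0],[0,0,0.028,0],[0,0,0.034,0],[0,0,0.034,0],[0,0,0.034,0]]'
```

```text
time: 19.18
position: [0.4448, -0.1425, 0.0501]
tool_rot: [0.537, 0.844, -0.0, -0.0]
ft_force: [-0.3, -1.4, -1.1]
grip_width: 0.0588
grip_force: 30.0
```

```bash
python3 -m handwheel '[[0,0,0.004,0],[0,0,0.004,0],[0,0,0.004,0]]'
```

```text
time: 19.43
position: [0.4449, -0.1426, 0.0491]
tool_rot: [0.537, 0.844, -0.0, 0.0]
ft_force: [-0.3, 0.4, -2.3]
grip_width: 0.0592
grip_force: 30.0
```

```bash
python3 -m handwheel '[[0,0,0.004,0],[0,0,0.004,0],[0,0,0.004,0]]'
```

```text
time: 19.68
position: [0.4449, -0.1426, 0.0489]
tool_rot: [0.537, 0.844, -0.0, 0.0]
ft_force: [-0.9, 0.3, 8.0]
grip_width: 0.0588
grip_force: 30.0
```

```bash
python3 -m handwheel '[[0,0,0,0],[0,0,0,0],[0,0,0,0],[0,0,0,0],[0,0,0,0],[0,0,0,0],[0,0,0,0],[0,0,0,0]]' 100
python3 -m handwheel '[[0,0,-0.02,0],[0,0,-0.06,0],[0,0,-0.12,0],[0,0,-0.2,0],[0,0,-0.3,0],[0,0,-0.4,0],[0,0,-0.48,0],[0,0,-0.52,0],[0,0,-0.52,0]]'
python3 - <<'E'
from h import *
t=vision.camera("top");c=vision.camera("side");plan([.479,-.2145,.2],.439)
print([(np.round(q["point"]),round(q["conf"],2)) for q in vision.look_for("side","short_jar")],proj(c,[.445,-.1422,.05]))
k=vision.outline_of("side","caddy")
m=k[0]["mask"].astype(np.float32)
X=[.479,-.2145,.439]
ms=lambda x:caddy_model(x)+[cyl(x[0]-.08*-np.sin(x[2]),x[1]-.08*np.cos(x[2]),.02,.13,.029,.03),cyl(x[0]+.08*-np.sin(x[2]),x[1]+.08*np.cos(x[2]),.02,.093,.03,.03)]
print(m.sum(),fit([(c,m)],caddy_model,X,[.004,.004,.03]),fit([(c,m)],ms,X,[.004,.004,.03]))
a=cv2.resize(c["frame"][170:320,280:480],(800,600),interpolation=cv2.INTER_CUBIC)
K=box(*X,(-.045,-.121,.028),(.045,.121,.0281))[[0,2,6,4]];G=box(*X,(-.009,-.018,.142),(.009,.018,.1421))[[0,2,6,4]]
for P in (K,G,cyl(.445,-.1422,.093,.093,.03,.03)[:24]):
    q=((proj(c,P)-[280,170]+.5)*4).astype(np.int32);cv2.polylines(a,[q],True,(0,255,0),1)
cv2.imwrite("pics/over4.png",a[:,:,::-1])
E
```

```text
time: 20.35
position: [0.4448, -0.1426, 0.0478]
tool_rot: [0.537, 0.844, 0.0, -0.0]
ft_force: [0.4, -0.6, -1.0]
grip_width: 0.0868
grip_force: 0.0
time: 21.1
position: [0.4465, -0.1434, 0.2071]
tool_rot: [0.537, 0.844, 0.0, 0.004]
ft_force: [0.3, -0.7, 0.5]
grip_width: 0.087
grip_force: 0.0
at [ 0.4447 -0.1425  0.2042] yaw 0.437 q6 -0.99 w 0.0876 -> shift [-0.266  0.002  0.014] turn -0.0003 rows 2
[(array([198., 296.]), 0.72), (array([262., 353.]), 0.59), (array([253., 277.]), 0.59)] [[352.25838263 263.05154139]]
1772.0 (array([ 0.48016487, -0.21359474,  0.45818146]), np.float64(0.965505063533783)) (array([ 0.47966294, -0.21290242,  0.45967633]), np.float64(1.3190956115722656))
```

View pics/over4.png

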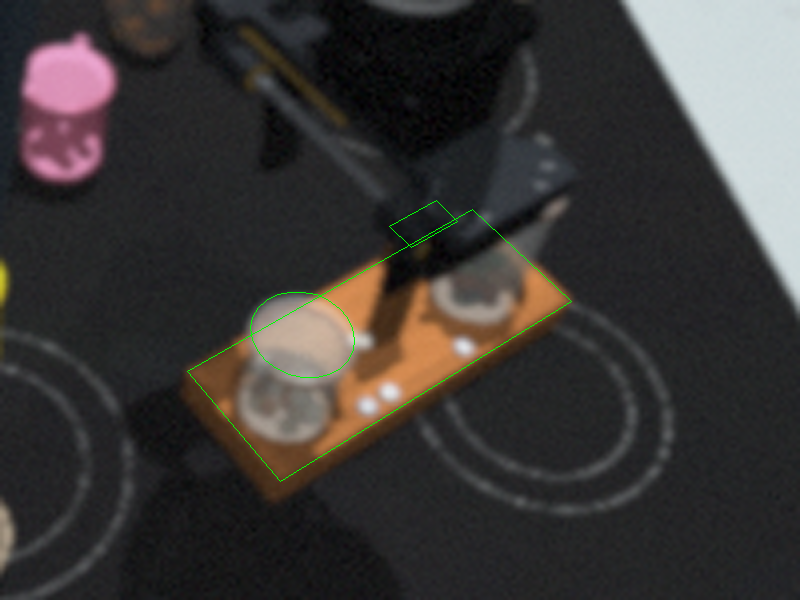

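Both jars stand in their pockets, the short jar on its drawn rim ellipse at (302,335), and the caddy outline still matches. Next I go over the grip.

```bash
python3 -m handwheel '[[-0.05,0.001,0,0],[-0.12,0.001,0,0],[-0.19,0.002,0,0],[-0.24,0.002,0,0],[-0.266,0.002,0,0],[-0.266,0.002,0,0],[-0.266,0.002,0,0],[-0.266,0.002,0,0]]'
python3 - <<'E'
from h import *
plan([.479,-.2145,.111],.439)
E
```

```text
time: 21.97
position: [0.4783, -0.2137, 0.2032]
tool_rot: [0.537, 0.844, 0.0, -0.001]
ft_force: [-0.2, 0.0, -0.5]
grip_width: 0.0868
grip_force: 0.0
at [ 0.4783 -0.2137  0.2032] yaw 0.437 q6 -1.07 w 0.0868 -> shift [-0.004  0.001  0.307] turn -0.0003 rows 3
```

```bash
python3 -m handwheel '[[-0.002,0.001,0.03,0],[-0.002,0.001,0.08,0],[-0.002,0.001,0.14,0],[-0.002,0.001,0.2,0],[-0.002,0.001,0.25,0],[-0.002,0.001,0.285,0],[-0.002,0.001,0.305,0],[-0.002,0.001,0.305,0],[-0.002,0.001,0.305,0]]'
python3 -m handwheel '[[0,0,0,0],[0,0,0,0],[0,0,0,0],[0,0,0,0],[0,0,0,0],[0,0,0,0],[0,0,0,0],[0,0,0,0],[0,0,0,0],[0,0,0,0],[0,0,0,0],[0,0,0,0],[0,0,0,0],[0,0,0,0]]' 0 50
```

```text
time: 22.72
position: [0.4798, -0.2149, 0.1124]
tool_rot: [0.537, 0.844, 0.0, -0.0]
ft_force: [0.2, -0.2, 0.4]
grip_width: 0.0871
grip_force: 0.0
time: 23.88
position: [0.48, -0.215, 0.1123]
tool_rot: [0.537, 0.844, 0.0, 0.0]
ft_force: [1.7, 0.9, -1.8]
grip_width: 0.0173
grip_force: 50.0
```

Gripped at 17 mm wide with 50 N. Now I lift slowly, 100 mm straight up.

```bash
python3 -m handwheel '[[0,0,-0.01,0],[0,0,-0.025,0],[0,0,-0.045,0],[0,0,-0.07,0],[0,0,-0.095,0],[0,0,-0.12,0],[0,0,-0.15,0],[0,0,-0.18,0],[0,0,-0.21,0],[0,0,-0.24,0],[0,0,-0.265,0],[0,0,-0.29,0],[0,0,-0.31,0],[0,0,-0.325,0],[0,0,-0.335,0],[0,0,-0.34,0],[0,0,-0.34,0],[0,0,-0.34,0],[0,0,-0.34,0],[0,0,-0.34,0]]'
python3 -m handwheel '[[0,0,0,0],[0,0,0,0],[0,0,0,0],[0,0,0,0],[0,0,0,0],[0,0,0,0]]'
python3 - <<'E'
from h import *
c=vision.camera("side");o=robot.get_obs();print(o["position"],o["joint_velocities"],o["ft_force"],o["moment"],o["grip_width"])
k=vision.outline_of("side","caddy")
if k:
    m=k[0]["mask"].astype(np.float32);print(m.sum(),k[0]["conf"])
    print(fit([(c,m)],lambda x:caddy_model(x[:3],x[3]),[.479,-.2145,.439,.1],[.004,.004,.03,.01]))
X=np.array([.479,-.2145]);d=np.array([-np.sin(.439),np.cos(.439)])*.08
for l,P in(("tall_jar",[*(X-d),.17]),("short_jar",[*(X+d),.15])): print(l,[(np.round(q["point"]),round(q["conf"],2)) for q in vision.look_for("side",l)],proj(c,P))
E
```

```text
time: 25.55
position: [0.4795, -0.2149, 0.2139]
tool_rot: [0.537, 0.844, 0.0, -0.0]
ft_force: [-0.1, -0.3, -8.3]
grip_width: 0.0175
grip_force: 50.0
time: 26.05
position: [0.4797, -0.2151, 0.2144]
tool_rot: [0.537, 0.844, -0.0, 0.0]
ft_force: [0.3, 0.4, -8.1]
grip_width: 0.0176
grip_force: 50.0
[ 0.47970586 -0.21505823  0.21437461] [ 0.00068378 -0.00041504 -0.00026994 -0.00186069 -0.00078325  0.00022548] [ 0.45180515 -0.19765874 -7.56449575] [-0.02391094  0.06992898  0.01091753] 0.017624272516038098
2218.0 0.83
(array([ 0.61304565, -0.2854942 ,  0.43230529, -0.12870371]), np.float64(0.5965960621833801))
tall_jar [(array([215., 409.]), 0.86)] [[413.72899043 203.53880937]]
short_jar [(array([237., 361.]), 0.93)] [[359.38864723 238.36581173]]
```

```bash
python3 -c "
from rig import job;print(job.hand_in())"
```

```text
the job is handed in; nothing more can be done
None
```

I loaded both jars in order and handed the job in with the caddy held by its grip about 10 cm up. The wrist load (about 8 N) and jar positions looked right, but tilt wasn't measured directly because the gripper hid the caddy.

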